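Raise the specimen lift with its fold-away crank

ROBOT

A 6-joint arm with a two-finger parallel gripper is mounted at the origin on a cart in front of the work surface, level with it; the furniture and walls round the work are solid. World frame = base frame: x ahead of the robot, y to its left, z up, the work surface at z = 0. Lengths are in m, angles in degrees, forces in N, time in s.
With the tool pointing down it reaches from about 0.4 to 0.825 m from the base axis. Payload 7 kg.
Tool frame: the origin (TCP) lies midway between the tips of the shut fingers; the grasp point (between the pads) lies 19 mm behind it; z points along the fingers, y is the line along which they close (so a half turn about z gives the same grasp; the last joint's range is limited). The gripper opens to 88 mm and grips with 3 to 60 N. Pads are 19 mm wide; open, the fingers measure 130 mm over their backs; the gripper's body (78 mm by 193 mm) begins 47 mm behind the grasp point.
Start: joints at [85.033, 20.546, 0.682, 0, -70.136, -16.507], TCP at [0.247, 0.628, 0.227] pointing down, gripper open.
Joint ranges: [-176.03, 176.03], [-82.01, 121.73], [-58.28, 71.71], [-173.87, 95.51], [-174.79, -0.11], [-173.66, 173.66]. Speed limits (degrees/s): [136.94, 136.94, 172.46, 180, 180, 180].

INTERFACE

Orientations are given as [roll, pitch, yaw] about the fixed x, y, z axes, in that order (R = Rz(yaw) Ry(pitch) Rx(roll)).
In Python, from plant import telemetry, viewer, workorder gives the robot as it stands. The module is installed in compiled form; this text tells all that it offers.
- The arm moves only by the tool carry_out, never from a script. Its argument "rows" is a list of rows, each a list of 6 numbers: the shift along the tool's x, y, z in m, then the turn, a rotation vector about the tool's x, y, z in rad. In form: [[tx, ty, tz, ax, ay, az], ...]. A call has 1 to 8 rows; each row is the pose to reach, as a shift and turn from the pose commanded when the call began, along the tool's axes at that moment; what a row does not reach only later rows make up. A row lasts 1/8 s, in which the tool goes at most 62.5 mm and 10.7 degrees, less where a joint would pass 70% of its speed; a pose out of reach is approached as far as the arm can. A call with a gripper value outside its range is refused whole. "grip" is the gripper's target within -1 to 1 (fully open at 1, half-way at 0, shut at -1), set as the call begins (left out, the last holds). The fingers move at their own pace and stop on an object; the grip force is fixed at half the most. Time passes only in rows, so rows that repeat a pose let the fingers close. It gives the time, the measured TCP pose, the force, the opening and the grip force at its end, in the units of the state.
- telemetry.get_obs(): the state, without advancing time (a new reading comes with each control period).
- viewer.snapshot(name): name is "side" or "top"; returns the picture (420x560x3 uint8, red, green, blue); there is no depth.
- viewer.camera_info(name): a dict with "intrinsics" (3x3 intrinsics, pixels), "k1" (the pictures are not rectified: a ray, as slopes to the right and down, at radius r is drawn at 1 + k1 r^2 times it, then the intrinsics apply), "extrinsics" (4x4, takes a point from camera to world coordinates). Camera axes: x right, y down, z forward; pixel columns grow to the right and rows downward; lengths in m; the calibration is good to about 2 mm. A picture is of the moment at which its call begins. camera_info takes no time and is no camera call.
- workorder.close_job(): hands the job in; it is judged then, once.
The state is a dict: "clock": time; "joint_pos": joint angles; "qvel": joint speeds; "tau": joint torques, N m; "tool_pos": TCP position; "orientation": TCP orientation; "force": force on the tool from outside, world axes, zero at the start; "moment": the same for the moment, N m; "opening": finger opening in m; "gripper_force": force on a finger pad.
Only numpy, scipy, OpenCV 4.12 (cv2) and the standard library are available. Lean on these libraries where they do the work, as an engineer would, in place of code of your own. Each camera call takes 0.05 s, during which the arm holds its last target. There are 200 camera calls.

TASK

Bring the specimen jar up to viewing height: swing the lift's folded red crank handle fully upright, feel for a pocket and push the handle down until it is latched in the wheel, then crank clockwise until the top of the stage is level with the red marker. Let go with the crank still upright and latched and the jar standing on the stage; do not tip the jar or disturb the other things on the bench.

Things in the scene. Friction and masses are not known exactly. Their poses are not given: they have to be found in the camera images.
- lift: Hand-cranked specimen lift, fixed to the bench; base about 150 x 415 x 12 mm. Origin: underside of the base, straight below the wheel's vertical axis. z up; +y points from the wheel to the stage (centre at y = 205 mm) and the column (y = 286 mm, 207 mm high). The dark wheel, 150 mm across, hides under a blue dust cover, 156 mm, (slotted at the handle) that turns with the crank arm.
- wheel_centre (a point): Point on the wheel's vertical axis at the height of its flat top, 85 mm above the bench. The crank arm turns freely about this axis while not latched, and with the wheel once latched. Clockwise from above raises the stage 30 mm a turn (friction about 3 N at the handle); the stage stays where it is left. Six pockets, 60 degrees apart, 15 mm long, 10 mm deep, lie on its 62 mm circle, under the cover.
- fold_pivot (a point): Centre of the handle's folding pivot between two cheeks (29 mm over them, top 125 mm above the bench) at the end of the two-bar steel crank arm: 62 mm from the wheel's axis, 33 mm above the wheel top (118 mm above the bench). The pivot's axis is level and square to the arm. The arm's bars and hub reach up to 97 mm above the bench.
- grip_centre (a point): Middle of the red round grip sleeve, 20 mm across, 65 mm long, which spins freely on its stem. 57.5 mm from the pivot while pulled out, 45.5 mm when pushed fully in; the sleeve's free end is 32.5 mm beyond this point. Folded, the handle lies about level from the pivot across the wheel's axis; upright, it stands straight over the pivot.
- crank_fold (a joint): Folding angle of the handle (rad): 0 folded flat over the wheel, 1.57 upright; its stop is at 1.60, just past upright, where it stays when let go unlatched. No spring, under 1 N to swing. Do not push the handle in along its stem while folded: the stem's foot then no longer clears the wheel. Pull it out again if so.
- handle_push (a joint): How far the handle is pushed in along its stem (m): 0 out, 0.012 fully in; about 5 N of friction, stays where left. Pushed down upright, its 8 mm foot stops on the wheel's flat track at 0.003, unless it is over a pocket (their angles are unknown, feel for one), where it drops to 0.012. Over 0.008 it is latched: it can neither fold nor turn without the wheel. Lift it a little to try further round.
- stage_edge (a point): Point on the top face of the black stage plate (90 x 90 x 8 mm, with a white line along its front edge), at its front edge, 30 mm towards the column from its middle. Starts about 60 mm above the bench and can rise just over 60 mm; its height is that of the stage's top.
- marker_tip (a point): Tip of the red marker pointer on the column's front, 3 mm thick (this point is half-way up its thickness); the stage's top must end level with this point. It stays where it was set, 20 to 55 mm above the starting stage.
- jar_centre (a point): Centre (half-way up) of the capped glass specimen jar with pale contents, 38 mm in diameter, 65 mm high, standing loose on the middle of the stage; z is its upright axis.
- red_jar_centre (a point): Centre of a capped glass jar with reddish contents, 42 mm in diameter, 55 mm high; bystander.
- bottle_centre (a point): Centre of a brown dropper bottle, 32 mm in diameter, 98 mm high; bystander.
- tissue_centre (a point): Centre of a booklet of lens tissue, 68 x 100 x 11 mm; bystander.
- loupe_centre (a point): Centre of a black folded hand lens, 32 x 36 x 13 mm; bystander.
- dish_centre (a point): Centre of a lidded glass petri dish, 113 mm in diameter, 20 mm high; bystander.
- jar: The same jar; origin at the centre of its underside.
Things that resemble listed ones, but are neither listed nor needed, are in the scene too. Leave any yellow look-alike of the jar alone.

How it is judged:
By the outcome, as a careful person would: the job done as asked, in the order asked, and still so for the second after the job is handed in, with the robot touching nothing.
It also fails if it takes over 67 s, if anything falls off the work surface, if the arm or the gripper's body presses on something with over 40 N, if the wrist force passes 120 N, or if a joint passes its speed limit or range.

## Working session

There is one attempt and no reset: what is moved stays moved. The work goes in short steps, Python scripts to look and compute and a tool call to move; the robot and the scene stay as the last step left them, time stands still between calls to the robot, and variables do not carry over. Pictures are saved under pics/ and viewed, at most 10 in all, crops included, and the job is handed in when it is done.

Besides the shell and the picture viewer there is one more tool, called in YAML: its name, and indented under it one key for each argument. carry_out: Moves the arm, as the interface text tells. Its arguments: {"type":"object","properties":{"rows":{"type":"array"},"grip":{"type":"number"}},"required":["rows"]}

```bash
mkdir -p pics; cat > h.py <<'E'
import numpy as np, cv2
from plant import telemetry, viewer, workorder
from scipy.spatial.transform import Rotation as R
def snap(n,f=None):
    im=viewer.snapshot(n)
    if f: cv2.imwrite('pics/'+f,cv2.cvtColor(im,cv2.COLOR_RGB2BGR))
    return im
def ray(n,uv):
    c=viewer.camera_info(n);K=np.array(c['intrinsics']);E=np.array(c['extrinsics'])
    p=cv2.undistortPoints(np.array([[uv]],float),K,np.array([c['k1'],0,0,0,0.]) )[0,0] if False else None
    d=(np.array(uv,float)-K[:2,2])/[K[0,0],K[1,1]]
    s=d.copy()
    for _ in range(30): s=d/(1+c['k1']*(s@s))
    v=E[:3,:3]@np.array([s[0],s[1],1]); return E[:3,3],v/np.linalg.norm(v)
def onz(n,uv,z):
    o,v=ray(n,uv); return o+v*(z-o[2])/v[2]
def proj(n,P):
    c=viewer.camera_info(n);K=np.array(c['intrinsics']);E=np.array(c['extrinsics'])
    q=E[:3,:3].T@(np.array(P)-E[:3,3]); s=q[:2]/q[2]; s=s*(1+c['k1']*(s@s)); return s*[K[0,0],K[1,1]]+K[:2,2]
def tri(a,ua,b,ub):
    o1,v1=ray(a,ua);o2,v2=ray(b,ub)
    t=np.linalg.lstsq(np.c_[v1,-v2],o2-o1,rcond=None)[0]
    p,q=o1+t[0]*v1,o2+t[1]*v2
    return (p+q)/2,np.linalg.norm(p-q)
E
python3 - <<'E'
from h import *
np.set_printoptions(precision=4,suppress=True)
a=snap('side','s0.png');b=snap('top','t0.png')
for n in('side','top'):
    c=viewer.camera_info(n);print(np.array(c['intrinsics']).tolist(),c['k1'],np.array(c['extrinsics']))
print(telemetry.get_obs())
E
```

```text
[[459.4949878683533, 0.0, 281.82972181773414], [0.0, 459.4949878683533, 207.36824047415524], [0.0, 0.0, 1.0]] 0.023118006895402554 [[ 0.9999 -0.0121  0.0043  0.5532]
 [-0.0108 -0.6175  0.7865 -1.1356]
 [-0.0069 -0.7865 -0.6176  1.0143]
 [ 0.      0.      0.      1.    ]]
[[405.0615430043648, 0.0, 281.03218054066554], [0.0, 405.0615430043648, 211.49199917240975], [0.0, 0.0, 1.0]] -0.003445252217425706 [[ 0.0248 -0.9886  0.1483  0.3961]
 [-0.9993 -0.0201  0.0328 -0.007 ]
 [-0.0295 -0.149  -0.9884  1.2682]
 [ 0.      0.      0.      1.    ]]
{'clock': 0.1, 'joint_pos': array([ 85.0334,  20.5868,   0.6382,  -0.0178, -70.1379, -16.5059]), 'qvel': array([-0.0521, -0.2141,  0.152 ,  0.1156,  0.0696,  0.0612]), 'tau': array([ -0.0022, -58.4163,  29.375 ,   7.0156,   0.0102,  -0.    ]), 'tool_pos': array([0.247 , 0.6277, 0.2257]), 'orientation': array([179.9124,  -0.0085, -21.4786]), 'force': array([ 0.6237, -0.1695, -0.5643]), 'moment': array([ 0.0258, -0.025 , -0.0231]), 'gripper_force': 0.0, 'opening': 0.0875930143827556}
```

View pics/s0.png

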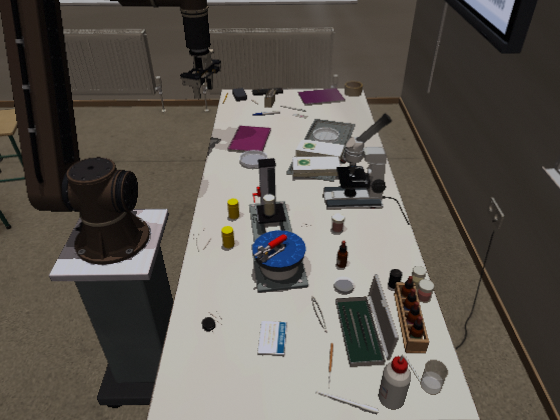

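View pics/t0.png

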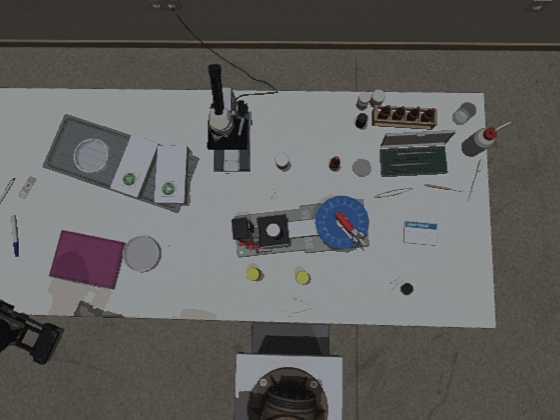

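The side view shows the blue wheel cover near (279,250), the red grip at about (277,241) and the column at (267,180). The top view shows the cover at (342,222) and the column at (243,230). I'll take zoomed crops next.

```bash
python3 - <<'E'
from h import *
np.set_printoptions(precision=4,suppress=True)
a=cv2.imread('pics/s0.png');b=cv2.imread('pics/t0.png')
A=cv2.resize(a[150:300,220:340],None,fx=4,fy=4,interpolation=cv2.INTER_CUBIC)
B=cv2.resize(b[180:280,225:385],None,fx=5,fy=5,interpolation=cv2.INTER_CUBIC)
cv2.imwrite('pics/s0c.png',A);cv2.imwrite('pics/t0c.png',np.clip(B*1.5,0,255).astype('uint8'))
for n,im in(('side',a),('top',b)):
    h=cv2.cvtColor(im,cv2.COLOR_BGR2HSV)
    for nm,m in(('blue',cv2.inRange(h,(100,120,40),(125,255,255))),('red',cv2.inRange(h,(0,150,80),(8,255,255))|cv2.inRange(h,(172,150,80),(180,255,255)))):
        for c in cv2.findContours(m,cv2.RETR_EXTERNAL,cv2.CHAIN_APPROX_NONE)[0]:
            if cv2.contourArea(c)>8: print(n,nm,cv2.contourArea(c),cv2.minAreaRect(c),cv2.fitEllipse(c))
E
```

```text
side blue 145.0 ((280.9593505859375, 337.0685119628906), (6.055999279022217, 30.35124397277832), 4.085616588592529) ((280.89874267578125, 339.07208251953125), (5.602076053619385, 40.21315002441406), 4.324677467346191)
side blue 990.5 ((279.0, 248.5), (37.0, 52.0), 90.0) ((279.2535095214844, 248.8784942626953), (34.67844772338867, 49.791893005371094), 92.3960952758789)
side red 121.0 ((400.0, 363.0), (12.0, 14.0), 90.0) ((399.5177307128906, 363.2408447265625), (10.969210624694824, 14.980393409729004), 116.61223602294922)
side red 79.5 ((277.4382019042969, 240.10113525390625), (5.299989700317383, 18.867961883544922), 57.9946174621582) ((277.1423034667969, 240.33021545410156), (5.213641166687012, 21.42563247680664), 58.874263763427734)
side red 13.0 ((256.8615417480469, 191.9923095703125), (4.713319778442383, 10.791021347045898), 29.74488067626953) ((256.1105041503906, 191.26686096191406), (5.247248649597168, 8.989396095275879), 32.04056930541992)
top blue 23.5 ((15.5, 249.0), (12.0, 3.0), 90.0) ((15.704096794128418, 248.17820739746094), (2.7777998447418213, 13.382222175598145), 173.589
[... 393 characters left out ...]
4680786132812), (7.2562384605407715, 15.466192245483398), 0.0)
top red 24.5 ((245.46340942382812, 242.6707000732422), (2.7607884407043457, 13.141352653503418), 83.6598129272461) ((245.25196838378906, 242.62149047851562), (2.594658136367798, 15.600448608398438), 84.35853576660156)
top red 109.0 ((344.22100830078125, 221.8011016845703), (21.406871795654297, 5.946352958679199), 48.012786865234375) ((344.11883544921875, 221.703369140625), (6.06773567199707, 26.434432983398438), 138.1625518798828)
top red 47.0 ((490.5000305175781, 132.99998474121094), (10.60660171508789, 9.192388534545898), 45.0) ((490.4820251464844, 132.76649475097656), (8.787516593933105, 9.854507446289062), 112.72172546386719)
```

View pics/s0c.png

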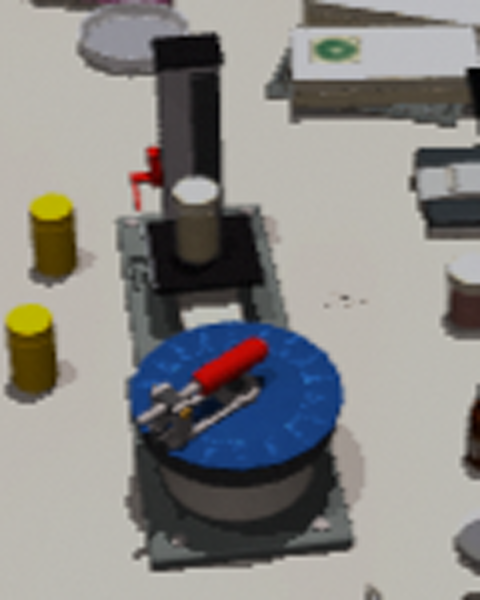

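View pics/t0c.png

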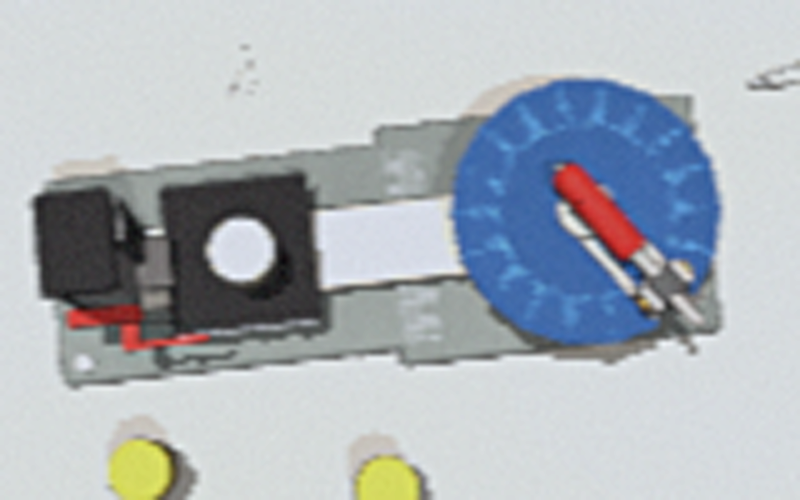

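```bash
python3 - <<'E'
from h import *
np.set_printoptions(precision=4,suppress=True)
print('grip tri',tri('side',(277.3,240.2),'top',(344.2,221.75)))
g=onz('top',(344.2,221.75),.118);print('grip@118',g, onz('side',(277.3,240.2),.118))
print('cover',[onz('top',(342,222),z) for z in(.085,.09)])
print('cover side',[onz('side',(279.1,248.7),z) for z in(.085,.09)])
# free end / grip inner end from crops
fe=np.array([568,178])/5+[225,180]-.4; ie=np.array([640,250])/5+[225,180]-.4; 
F=onz('top',fe,.118);I=onz('top',ie,.118);print('free/inner',F,I,np.linalg.norm(F-I))
fs=np.array([260,348])/4+[220,150]-.4; js=np.array([203,382])/4+[220,150]-.4;F2=onz('side',fs,.118);I2=onz('side',js,.118);print(F2,I2,np.linalg.norm(F2-I2))
d=(I-F)[:2];print('dir top',np.degrees(np.arctan2(d[1],d[0])));d=(I2-F2)[:2];print('dir side',np.degrees(np.arctan2(d[1],d[0])))
# marker tip & jar
mt=np.array([207,339])/5+[225,180]-.4; ms=np.array([138,206])/4+[220,150]-.4;print('tip',tri('side',ms,'top',mt))
print('jar top',tri('side',np.array([196,190])/4+[220,150]-.4,'top',np.array([241,250])/5+[225,180]-.4))
st=np.array([[163,186],[302,174],[325,326],[172,330]])/5+[225,180]-.4
print('stage',[onz('top',s,.06)[:2] for s in st])
ss=np.array([[160,217],[252,220],[265,285],[148,288]])/4+[220,150]-.4
print('stage s',[onz('side',s,.06)[:2] for s in ss])
for nm,p in(('y1',(302,274)),('y2',(253,271)),('bottle',(335,161))): print(nm,onz('top',p,.05)[:2])
E
```

```text
grip tri (array([ 0.5436, -0.1493,  0.1191]), np.float64(0.002018876956482139))
grip@118 [ 0.5428 -0.1495  0.118 ] [ 0.5446 -0.1478  0.118 ]
cover [array([ 0.5461, -0.1472,  0.085 ]), array([ 0.5455, -0.1466,  0.09  ])]
cover side [array([ 0.5495, -0.1486,  0.085 ]), array([ 0.5495, -0.1539,  0.09  ])]
free/inner [ 0.5613 -0.1324  0.118 ] [ 0.5208 -0.1733  0.118 ] 0.057517382108507216
[ 0.566  -0.1326  0.118 ] [ 0.5247 -0.1683  0.118 ] 0.0545599155680779
dir top -134.69496065914464
dir side -139.2156219011154
tip (array([0.4673, 0.0732, 0.0927]), np.float64(0.0020082942634023528))
jar top (array([0.5163, 0.0533, 0.1234]), np.float64(0.0018676811274116504))
stage [array([0.5597, 0.1047]), array([0.5687, 0.021 ]), array([0.4776, 0.0052]), array([0.4731, 0.0964])]
stage s [array([0.4845, 0.1005]), array([0.5626, 0.0948]), array([0.5721, 0.0087]), array([0.4773, 0.0067])]
y1 [ 0.3925 -0.0334]
y2 [0.3977 0.1127]
bottle [ 0.7399 -0.1293]
```

```bash
cat >> h.py <<'E'
def plan(*T):
    o=telemetry.get_obs(); R0=R.from_euler('xyz',o['orientation'],degrees=True);p=o['tool_pos']
    out=[]
    for t in T:
        e=t[3:] if len(t)==6 else (180,0,t[3])
        w=(R0.inv()*R.from_euler('xyz',e,degrees=True)).as_rotvec()
        out.append([*np.round(R0.inv().apply(np.array(t[:3])-p),4),*np.round(w,3)])
    print('\n'.join(str([float(x) for x in r]) for r in out))
def st():
    o=telemetry.get_obs(); print({k:np.round(o[k],4).tolist() for k in('clock','tool_pos','orientation','force','opening','gripper_force','joint_pos')})
E
python3 - <<'E'
from h import *
plan((.247,.628,.29,-21.5),(.5563,-.137,.30,-136))
E
```

```text
[-0.0001, -0.0002, -0.0643, 0.002, -0.0, 0.0]
[0.5679, 0.5984, -0.0733, 0.001, -0.002, 1.999]
```

carry_out:
  rows:
    - [0, 0, -0.064, 0, 0, 0]
    - [0.568, 0.598, -0.073, 0, 0, 2.0]
    - [0.568, 0.598, -0.073, 0, 0, 2.0]
    - [0.568, 0.598, -0.073, 0, 0, 2.0]
    - [0.568, 0.598, -0.073, 0, 0, 2.0]
    - [0.568, 0.598, -0.073, 0, 0, 2.0]
    - [0.568, 0.598, -0.073, 0, 0, 2.0]
    - [0.568, 0.598, -0.073, 0, 0, 2.0]
  grip: 1

```text
clock: 1.1
tool_pos: [0.4115, 0.2207, 0.2947]
orientation: [-180.0, 0.0, -97.0]
force: [2.0, 0.2, 1.2]
opening: 0.088
gripper_force: 0.0
```

```bash
python3 - <<'E'
from h import *
st();plan((.5563,-.137,.30,-136),(.5563,-.137,.20,-136))
E
```

```text
{'clock': 1.1, 'tool_pos': [0.4115, 0.2207, 0.2947], 'orientation': [-179.9961, 0.0152, -96.9978], 'force': [2.029, 0.1944, 1.1533], 'opening': 0.088, 'gripper_force': 0.0, 'joint_pos': [52.4508, -1.9181, -17.8616, -0.0045, -74.0414, -59.4473]}
[0.3373, -0.1873, -0.0054, 0.0, 0.0, 0.681]
[0.3374, -0.1873, 0.0946, 0.0, 0.0, 0.681]
```

carry_out:
  rows:
    - [0.337, -0.187, -0.005, 0, 0, 0.68]
    - [0.337, -0.187, -0.005, 0, 0, 0.68]
    - [0.337, -0.187, -0.005, 0, 0, 0.68]
    - [0.337, -0.187, -0.005, 0, 0, 0.68]
    - [0.337, -0.187, -0.005, 0, 0, 0.68]
    - [0.337, -0.187, -0.005, 0, 0, 0.68]
    - [0.337, -0.187, 0.04, 0, 0, 0.68]
    - [0.337, -0.187, 0.095, 0, 0, 0.68]
  grip: 1

```text
clock: 2.1
tool_pos: [0.5585, -0.1354, 0.1986]
orientation: [-179.9, 0.1, -135.8]
force: [0.8, 0.7, -0.2]
opening: 0.0873
gripper_force: 0.0
```

```bash
python3 - <<'E'
from h import *
st();plan((.5563,-.137,.15,-136),(.5563,-.137,.106,-136))
a=snap('side','s1.png');cv2.imwrite('pics/s1c.png',cv2.resize(a[180:290,220:340,::-1],None,fx=5,fy=5,interpolation=cv2.INTER_CUBIC))
E
```

```text
{'clock': 2.1, 'tool_pos': [0.5585, -0.1354, 0.1986], 'orientation': [-179.9446, 0.0654, -135.7889], 'force': [0.7727, 0.7309, -0.2156], 'opening': 0.0873, 'gripper_force': 0.0, 'joint_pos': [5.8749, 12.2667, -14.6709, 0.0033, -62.9767, -51.6653]}
[0.0028, 0.0004, 0.0486, -0.001, 0.001, 0.004]
[0.0028, 0.0004, 0.0926, -0.001, 0.001, 0.004]
```

View pics/s1c.png

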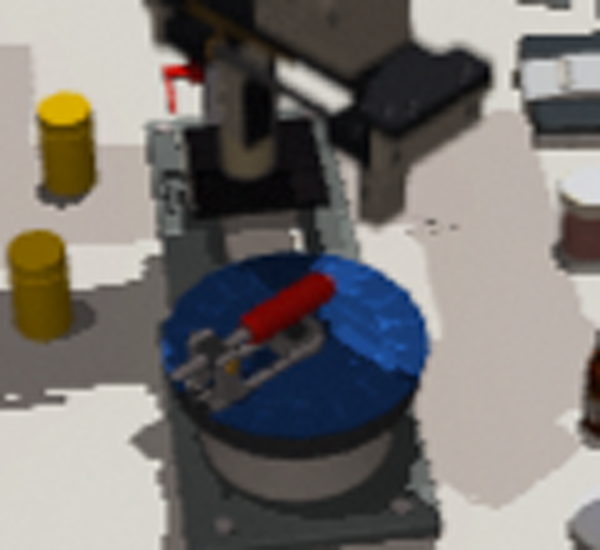

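The gripper is above the sleeve with its fingers on either side (right fingertip at about (296,222) in the full frame). Next I descend and close.

carry_out:
  rows:
    - [0.0028, 0.0004, 0.045, 0, 0, 0.004]
    - [0.0028, 0.0004, 0.08, 0, 0, 0.004]
    - [0.0028, 0.0004, 0.0926, 0, 0, 0.004]
    - [0.0028, 0.0004, 0.0926, 0, 0, 0.004]

```text
clock: 2.65
tool_pos: [0.5558, -0.1354, 0.1074]
orientation: [180.0, -0.0, -135.8]
force: [-0.3, -0.0, 1.4]
opening: 0.0874
gripper_force: 0.0
```

carry_out:
  rows:
    - [0, 0, 0, 0, 0, 0]
    - [0, 0, 0, 0, 0, 0]
    - [0, 0, 0, 0, 0, 0]
    - [0, 0, 0, 0, 0, 0]
  grip: -1

```text
clock: 3.15
tool_pos: [0.5558, -0.1355, 0.1074]
orientation: [-180.0, 0.0, -135.9]
force: [0.2, -0.2, -0.2]
opening: 0.0532
gripper_force: 0.0
```

```bash
python3 - <<'E'
from h import *
st()
E
```

```text
{'clock': 3.15, 'tool_pos': [0.5558, -0.1355, 0.1074], 'orientation': [-179.976, 0.0281, -135.8645], 'force': [0.155, -0.1949, -0.2227], 'opening': 0.0532, 'gripper_force': 0.0, 'joint_pos': [5.8932, 17.0, -21.5049, 0.0018, -51.4582, -51.7589]}
```

carry_out:
  rows:
    - [0, 0, 0, 0, 0, 0]
    - [0, 0, 0, 0, 0, 0]
    - [0, 0, 0, 0, 0, 0]
    - [0, 0, 0, 0, 0, 0]
    - [0, 0, 0, 0, 0, 0]
    - [0, 0, 0, 0, 0, 0]
  grip: -1

```text
clock: 3.9
tool_pos: [0.5565, -0.1357, 0.1074]
orientation: [-179.9, 0.1, -135.9]
force: [3.6, -4.5, -0.7]
opening: 0.0188
gripper_force: 30.0
```

```bash
python3 - <<'E'
from h import *
st()
# arc: handle point at radius r from pivot, tool stays down
tp=telemetry.get_obs()['tool_pos'];P=np.array([.5015,-.189,.118]);y=np.radians(44)
r=np.linalg.norm((tp-P)[:2]);print('r',r,np.degrees(np.arctan2(*(tp-P)[1::-1])))
u=np.array([np.cos(y),np.sin(y),0])
T=[]
for a in np.arange(8,97,8):
    a=np.radians(a);q=tp+u*r*(np.cos(a)-1)+np.array([0,0,1])*r*np.sin(a);T.append((*q,-136))
plan(*T)
E
```

```text
{'clock': 3.9, 'tool_pos': [0.5565, -0.1357, 0.1074], 'orientation': [-179.918, 0.0508, -135.8509], 'force': [3.6419, -4.5189, -0.7116], 'opening': 0.0188, 'gripper_force': 30.0111, 'joint_pos': [5.8781, 17.0347, -21.4749, 0.0421, -51.3998, -51.7553]}
r 0.07657889675473958 44.070269744092414
[0.0007, -0.0, -0.0107, -0.001, 0.001, 0.003]
[0.0029, -0.0, -0.0211, -0.001, 0.001, 0.003]
[0.0066, -0.0, -0.0312, -0.001, 0.001, 0.003]
[0.0116, -0.0, -0.0406, -0.001, 0.001, 0.003]
[0.0179, -0.0, -0.0492, -0.001, 0.001, 0.003]
[0.0253, -0.0, -0.0569, -0.001, 0.001, 0.003]
[0.0337, -0.0, -0.0635, -0.001, 0.001, 0.003]
[0.0429, 0.0, -0.0689, -0.001, 0.001, 0.003]
[0.0529, 0.0, -0.0729, -0.001, 0.001, 0.003]
[0.0632, 0.0001, -0.0755, -0.001, 0.001, 0.003]
[0.0738, 0.0001, -0.0766, -0.001, 0.001, 0.003]
[0.0845, 0.0001, -0.0762, -0.001, 0.001, 0.003]
```

carry_out:
  rows:
    - [0.0007, 0, -0.0107, 0, 0, 0]
    - [0.0029, 0, -0.0211, 0, 0, 0]
    - [0.0066, 0, -0.0312, 0, 0, 0]
    - [0.0116, 0, -0.0406, 0, 0, 0]
    - [0.0116, 0, -0.0406, 0, 0, 0]

```text
clock: 4.53
tool_pos: [0.5477, -0.144, 0.1482]
orientation: [-179.9, 0.1, -135.9]
force: [4.5, -2.4, -2.8]
opening: 0.0188
gripper_force: 30.0
```

```bash
python3 - <<'E'
from h import *
st();o=telemetry.get_obs();print(o['moment'])
a=snap('side','s2.png');cv2.imwrite('pics/s2c.png',cv2.resize(a[180:290,220:340,::-1],None,fx=5,fy=5,interpolation=cv2.INTER_CUBIC))
E
```

```text
{'clock': 4.525, 'tool_pos': [0.5477, -0.144, 0.1482], 'orientation': [-179.9313, 0.0538, -135.8917], 'force': [4.5093, -2.4462, -2.7599], 'opening': 0.0188, 'gripper_force': 29.995, 'joint_pos': [5.0764, 14.0308, -19.5285, 0.0234, -56.3557, -50.9811]}
[-1.21881291 -1.64490132  0.01509266]
```

View pics/s2c.png

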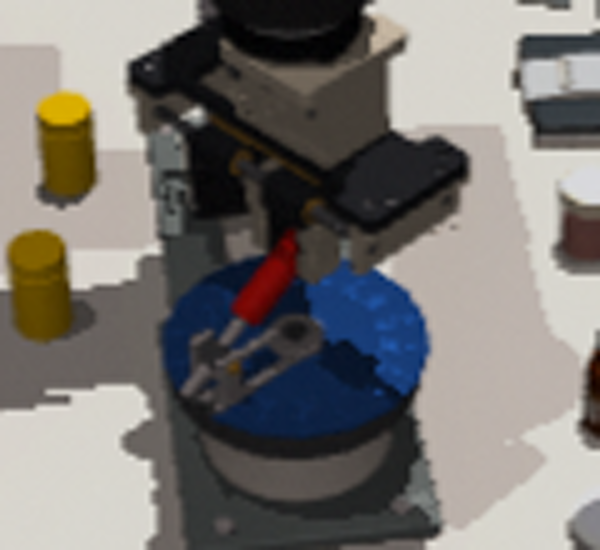

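The grip holds the sleeve, which is folded up about 30° from (279,242) towards the pads. I'll continue the arc.

carry_out:
  rows:
    - [0.0063, 0, -0.0086, 0, 0, 0]
    - [0.0137, 0, -0.0163, 0, 0, 0]
    - [0.0221, 0, -0.0229, 0, 0, 0]
    - [0.0313, 0, -0.0283, 0, 0, 0]
    - [0.0413, 0, -0.0323, 0, 0, 0]
    - [0.0413, 0, -0.0323, 0, 0, 0]

```text
clock: 5.32
tool_pos: [0.5164, -0.1726, 0.1798]
orientation: [179.9, -0.0, -135.9]
force: [1.2, 1.1, -4.7]
opening: 0.0186
gripper_force: 30.0
```

```bash
python3 - <<'E'
from h import *
st()
E
```

```text
{'clock': 5.325, 'tool_pos': [0.5164, -0.1726, 0.1798], 'orientation': [179.9335, -0.0263, -135.9168], 'force': [1.1743, 1.0504, -4.6736], 'opening': 0.0186, 'gripper_force': 29.9918, 'joint_pos': [2.1245, 10.4447, -19.6517, -0.0368, -59.9676, -48.0229]}
```

carry_out:
  rows:
    - [0.0103, 0, -0.0026, 0, 0, 0]
    - [0.0209, 0, -0.0035, 0, 0, 0]
    - [0.0209, 0, -0.0035, 0, 0, 0]

```text
clock: 5.7
tool_pos: [0.5018, -0.1872, 0.1831]
orientation: [180.0, -0.0, -135.9]
force: [0.8, 1.1, -7.9]
opening: 0.0189
gripper_force: 30.0
```

carry_out:
  rows:
    - [0.002, 0, 0, 0, 0, 0]
    - [0.002, 0, 0, 0, 0, 0]

```text
clock: 5.95
tool_pos: [0.5012, -0.1881, 0.1831]
orientation: [180.0, -0.0, -135.9]
force: [1.1, 2.8, -7.5]
opening: 0.0188
gripper_force: 30.0
```

carry_out:
  rows:
    - [0.002, 0, 0, 0, 0, 0]
    - [0.002, 0, 0, 0, 0, 0]

```text
clock: 6.2
tool_pos: [0.5001, -0.1892, 0.1832]
orientation: [180.0, 0.0, -135.9]
force: [3.5, 2.8, -9.3]
opening: 0.0191
gripper_force: 30.0
```

carry_out:
  rows:
    - [0.003, 0, 0.001, 0, 0, 0]
    - [0.003, 0, 0.001, 0, 0, 0]
    - [0.003, 0, 0.001, 0, 0, 0]

```text
clock: 6.58
tool_pos: [0.4998, -0.191, 0.1831]
orientation: [-179.9, 0.2, -135.8]
force: [7.4, 5.7, -8.1]
opening: 0.0187
gripper_force: 30.0
```

```bash
python3 - <<'E'
from h import *
st();print(telemetry.get_obs()['moment'])
a=snap('side','s3.png');b=snap('top','t3.png')
A=cv2.resize(a[180:280,220:340,::-1],None,fx=5,fy=5,interpolation=cv2.INTER_CUBIC)
cv2.imwrite('pics/s3c.png',A)
E
```

```text
{'clock': 6.575, 'tool_pos': [0.4998, -0.191, 0.1831], 'orientation': [-179.8614, 0.2007, -135.8267], 'force': [7.4023, 5.6717, -8.1237], 'opening': 0.0187, 'gripper_force': 29.9979, 'joint_pos': [0.0668, 9.2151, -20.7251, -0.0465, -59.8192, -45.8704]}
[ 2.59578344e+00 -2.78165235e+00 -1.69222472e-03]
```

View pics/s3c.png

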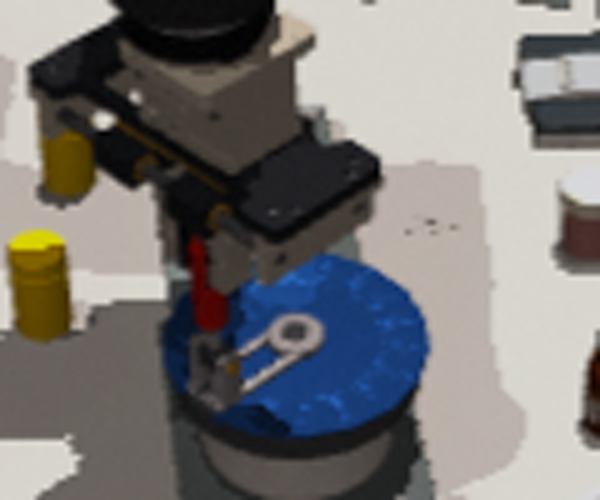

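The handle is fully upright over the pivot, with the sleeve at about (261,236), and the side force of about 9 N shows it is against its stop. Next I ease off and probe downwards.

carry_out:
  rows:
    - [-0.003, 0, 0.001, 0, 0, 0]
    - [-0.003, 0, 0.001, 0, 0, 0]

```text
clock: 6.92
tool_pos: [0.501, -0.19, 0.1828]
orientation: [-179.9, 0.0, -135.8]
force: [1.3, 2.2, 2.4]
opening: 0.0189
gripper_force: 30.0
```

carry_out:
  rows:
    - [0, 0, 0.003, 0, 0, 0]
    - [0, 0, 0.003, 0, 0, 0]

```text
clock: 7.18
tool_pos: [0.5009, -0.19, 0.1794]
orientation: [-179.9, 0.1, -135.8]
force: [3.4, 2.2, 4.9]
opening: 0.0189
gripper_force: 30.0
```

carry_out:
  rows:
    - [0, 0, 0.003, 0, 0, 0]
    - [0, 0, 0.003, 0, 0, 0]

```text
clock: 7.42
tool_pos: [0.5018, -0.1906, 0.1786]
orientation: [-179.7, 0.1, -135.8]
force: [-0.5, 3.5, 18.1]
opening: 0.0184
gripper_force: 30.1
```

```bash
python3 - <<'E'
from h import *
st();print(telemetry.get_obs()['moment'])
E
```

```text
{'clock': 7.425, 'tool_pos': [0.5018, -0.1906, 0.1786], 'orientation': [-179.7034, 0.1248, -135.7995], 'force': [-0.4578, 3.4773, 18.0935], 'opening': 0.0184, 'gripper_force': 30.0604, 'joint_pos': [0.2344, 9.5425, -21.043, 0.1478, -59.1189, -46.1097]}
[ 1.25838509 -0.03480972  0.00655508]
```

```bash
python3 - <<'E'
from h import *
Rt=R.from_euler('xyz',(180,0,-135.8),degrees=True)
e=lambda a:.0627*np.array([np.cos(np.radians(a)),np.sin(np.radians(a)),0])
for k in range(12): print(k+1,-141-5*k,np.round(Rt.inv().apply(e(-141-5*k)-e(-136-5*k)),4)[:2].tolist())
E
```

```text
1 -141 [-0.0003, 0.0055]
2 -146 [-0.0007, 0.0054]
3 -151 [-0.0012, 0.0053]
4 -156 [-0.0017, 0.0052]
5 -161 [-0.0021, 0.005]
6 -166 [-0.0025, 0.0048]
7 -171 [-0.003, 0.0046]
8 -176 [-0.0033, 0.0043]
9 -181 [-0.0037, 0.004]
10 -186 [-0.004, 0.0037]
11 -191 [-0.0044, 0.0033]
12 -196 [-0.0046, 0.0029]
```

carry_out:
  rows:
    - [0, 0, -0.005, 0, 0, 0]
    - [-0.0003, 0.0055, -0.005, 0, 0, 0]
    - [-0.0003, 0.0055, 0, 0, 0, 0]
    - [-0.0003, 0.0055, 0, 0, 0, 0]

```text
clock: 7.92
tool_pos: [0.498, -0.1863, 0.1784]
orientation: [-179.7, 0.1, -135.8]
force: [1.0, 2.1, 18.9]
opening: 0.0189
gripper_force: 30.0
```

carry_out:
  rows:
    - [0, 0, -0.005, 0, 0, 0]
    - [-0.0007, 0.0054, -0.005, 0, 0, 0]
    - [-0.0007, 0.0054, 0, 0, 0, 0]
    - [-0.0007, 0.0054, 0, 0, 0, 0]

```text
clock: 8.43
tool_pos: [0.4935, -0.181, 0.1752]
orientation: [-180.0, 0.0, -135.8]
force: [5.0, 3.2, 2.4]
opening: 0.0189
gripper_force: 30.0
```

carry_out:
  rows:
    - [0, 0, -0.005, 0, 0, 0]
    - [-0.0012, 0.0053, -0.005, 0, 0, 0]
    - [-0.0012, 0.0053, 0, 0, 0, 0]
    - [-0.0012, 0.0053, 0, 0, 0, 0]

```text
clock: 8.93
tool_pos: [0.4907, -0.1764, 0.1751]
orientation: [-180.0, 0.0, -135.8]
force: [5.3, 2.4, -0.0]
opening: 0.0188
gripper_force: 30.0
```

carry_out:
  rows:
    - [0, 0, -0.005, 0, 0, 0]
    - [-0.0017, 0.0052, -0.005, 0, 0, 0]
    - [-0.0017, 0.0052, 0, 0, 0, 0]
    - [-0.0017, 0.0052, 0, 0, 0, 0]

```text
clock: 9.43
tool_pos: [0.4896, -0.1726, 0.1783]
orientation: [-179.7, 0.1, -135.8]
force: [1.3, 2.5, 20.1]
opening: 0.0191
gripper_force: 30.0
```

Probes at about -146° and -151° dropped, so the pocket is near -148.5°. I'll go back there and push in fully.

carry_out:
  rows:
    - [0, 0, -0.005, 0, 0, 0]
    - [0.0023, -0.0079, -0.005, 0, 0, 0]
    - [0.0023, -0.0079, 0, 0, 0, 0]
    - [0.0023, -0.0079, 0.003, 0, 0, 0]
    - [0.0023, -0.0079, 0.003, 0, 0, 0]

```text
clock: 10.05
tool_pos: [0.4921, -0.1787, 0.172]
orientation: [-180.0, 0.0, -135.9]
force: [6.3, 3.0, 1.4]
opening: 0.0191
gripper_force: 30.0
```

carry_out:
  rows:
    - [0, 0, 0.002, 0, 0, 0]
    - [0, 0, 0.003, 0, 0, 0]
    - [0, 0, 0.003, 0, 0, 0]

```text
clock: 10.42
tool_pos: [0.4928, -0.1792, 0.1705]
orientation: [-179.9, 0.1, -135.8]
force: [3.4, 2.2, 10.9]
opening: 0.0191
gripper_force: 30.0
```

carry_out:
  rows:
    - [0, 0, 0.001, 0, 0, 0]
    - [0, 0, 0.001, 0, 0, 0]

```text
clock: 10.68
tool_pos: [0.4932, -0.1795, 0.1704]
orientation: [-179.8, 0.1, -135.8]
force: [3.1, 1.7, 14.7]
opening: 0.0189
gripper_force: 30.0
```

```bash
cat >> h.py <<'E'
W=np.array([.546,-.1464]);RC=.062
Rt=R.from_euler('xyz',(180,0,-135.8),degrees=True)
def crank(cmd,angs,n=8,dz=0):
    "cmd: commanded xy; angs: list of handle angles"
    c=np.array(cmd,float)
    for i in range(0,len(angs),n):
        print('call',angs[i],'..',angs[i:i+n][-1])
        for a in angs[i:i+n]:
            t=W+RC*np.array([np.cos(np.radians(a)),np.sin(np.radians(a))])
            print(np.round(Rt.inv().apply([*(t-c),0])[:2],4).tolist())
        c=t
E
python3 - <<'E'
from h import *
st()
tp=telemetry.get_obs()['tool_pos'][:2]
crank(tp-[.001,.0006],[-148-10*k for k in range(1,33)])
E
```

```text
{'clock': 10.675, 'tool_pos': [0.4932, -0.1795, 0.1704], 'orientation': [-179.7822, 0.0761, -135.8027], 'force': [3.1068, 1.7244, 14.7106], 'opening': 0.0189, 'gripper_force': 30.0093, 'joint_pos': [1.5152, 8.9107, -23.0053, 0.1281, -57.8806, -47.3859]}
call -158 .. -228
[-0.0047, 0.0101]
[-0.0096, 0.0197]
[-0.0162, 0.0283]
[-0.0241, 0.0357]
[-0.0332, 0.0415]
[-0.0431, 0.0457]
[-0.0537, 0.0481]
[-0.0645, 0.0486]
call -238 .. -308
[-0.0107, -0.0014]
[-0.021, -0.0046]
[-0.0307, -0.0095]
[-0.0393, -0.016]
[-0.0466, -0.024]
[-0.0525, -0.033]
[-0.0567, -0.043]
[-0.059, -0.0535]
call -318 .. -388
[-0.0005, -0.0108]
[0.0008, -0.0215]
[0.004, -0.0318]
[0.009, -0.0415]
[0.0155, -0.0501]
[0.0234, -0.0574]
[0.0325, -0.0633]
[0.0425, -0.0674]
call -398 .. -468
[0.0105, -0.0024]
[0.0213, -0.0029]
[0.0321, -0.0016]
[0.0424, 0.0016]
[0.052, 0.0066]
[0.0606, 0.0131]
[0.0679, 0.021]
[0.0738, 0.0301]
```

carry_out:
  rows:
    - [-0.0047, 0.0101, -0.0015, 0, 0, 0]
    - [-0.0096, 0.0197, -0.0015, 0, 0, 0]
    - [-0.0162, 0.0283, -0.0015, 0, 0, 0]
    - [-0.0241, 0.0357, -0.0015, 0, 0, 0]

```text
clock: 11.18
tool_pos: [0.4847, -0.1373, 0.1707]
orientation: [-179.8, -0.0, -135.8]
force: [5.8, -4.2, 5.7]
opening: 0.0186
gripper_force: 30.2
```

```bash
python3 - <<'E'
from h import *
st()
tp=telemetry.get_obs()['tool_pos'][:2]; d=tp-W; print(np.hypot(*d),np.degrees(np.arctan2(d[1],d[0])))
E
```

```text
{'clock': 11.175, 'tool_pos': [0.4847, -0.1373, 0.1707], 'orientation': [-179.8397, -0.0231, -135.8271], 'force': [5.8422, -4.2125, 5.6699], 'opening': 0.0186, 'gripper_force': 30.2455, 'joint_pos': [6.6801, 6.9483, -25.3516, 0.1672, -57.621, -52.5966]}
0.0619523609559499 171.53211892628372
```

carry_out:
  rows:
    - [-0.0096, 0.0052, 0, 0, 0, 0]
    - [-0.0197, 0.0093, 0, 0, 0, 0]
    - [-0.0303, 0.0117, 0, 0, 0, 0]
    - [-0.0411, 0.0122, 0, 0, 0, 0]

```text
clock: 11.68
tool_pos: [0.5044, -0.1004, 0.1706]
orientation: [-179.9, -0.2, -135.8]
force: [-0.7, -5.9, 11.0]
opening: 0.0187
gripper_force: 30.1
```

carry_out:
  rows:
    - [-0.0107, -0.0014, 0, 0, 0, 0]
    - [-0.021, -0.0046, 0, 0, 0, 0]
    - [-0.0307, -0.0095, 0, 0, 0, 0]
    - [-0.0393, -0.016, 0, 0, 0, 0]
    - [-0.0466, -0.024, 0, 0, 0, 0]
    - [-0.0525, -0.033, 0, 0, 0, 0]
    - [-0.0567, -0.043, 0, 0, 0, 0]
    - [-0.059, -0.0535, 0, 0, 0, 0]

```text
clock: 12.68
tool_pos: [0.5838, -0.0964, 0.1705]
orientation: [179.9, -0.1, -135.8]
force: [-2.5, 3.7, 13.9]
opening: 0.019
gripper_force: 30.1
```

```bash
python3 - <<'E'
from h import *
st()
tp=telemetry.get_obs()['tool_pos'][:2]; d=tp-W; print(np.hypot(*d),np.degrees(np.arctan2(d[1],d[0])))
E
```

```text
{'clock': 12.675, 'tool_pos': [0.5838, -0.0964, 0.1705], 'orientation': [179.9458, -0.0847, -135.84], 'force': [-2.4682, 3.7188, 13.8909], 'opening': 0.019, 'gripper_force': 30.0841, 'joint_pos': [9.5371, 15.2522, -14.5839, 0.0041, -60.2643, -55.3792]}
0.06266003383182392 52.8936636696728
```

```bash
python3 - <<'E'
from h import *
np.set_printoptions(linewidth=200)
ims=[snap('side').astype(float) for _ in range(6)];a=np.mean(ims,0);b=np.mean([snap('top').astype(float) for _ in range(6)],0)
print('noise',np.std([i[150:200,230:330] for i in ims],0).mean())
np.save('s4.npy',a);np.save('t4.npy',b)
A=cv2.resize(a[175:230,240:300,::-1].clip(0,255).astype('uint8'),None,fx=8,fy=8,interpolation=cv2.INTER_NEAREST)
B=cv2.resize(b[205:260,225:295,::-1].clip(0,255).astype('uint8'),None,fx=8,fy=8,interpolation=cv2.INTER_NEAREST)
B=np.clip(B*1.6,0,255).astype('uint8');h=max(A.shape[0],B.shape[0])
C=np.zeros((1040//1,1,3));cv2.imwrite('pics/m4.png',cv2.resize(np.hstack([A,B]),(800,int(800*h/(A.shape[1]+B.shape[1])))) )
f=lambda i:(i[...,0]-np.maximum(i[...,1],i[...,2])).astype(int)
print('side cols250-262 rows185-206');print(f(a)[185:207,250:263])
print('top rows 240-251, cols 236-270');print(f(b)[240:252,236:270])
E
```

```text
noise 1.5634396692817052
side cols250-262 rows185-206
[[  3   2   2   2   2   2   2   3   6   5   5   7   6]
 [  2   2   2   2   2   3   5  16  47  27   4   7   7]
 [  2   2   2   2   3   3  36 144 183 102   5   6   7]
 [  2   2   2   2   2   2  24 116 170  95   7   6   6]
 [  2   2   2   3   2   3  13  38  64  41  10   5   6]
 [  2   2   2   3   3   2  12  37  64  56  17   5   7]
 [  3   3   3   2   3   2   9  27  65  69  21   3   4]
 [  2   2   7  10  12  12   7  17  63  65  24   4   3]
 [  2   2  53  99 128 144 113  71  62  65  36   6   3]
 [  2   2  47 150 180 179 177 116  75  75  40   6   2]
 [  2   2  15  88  75  37  34  49  66  72  41   7   5]
 [  3   2  11 105  50   3   2  14  33  36  27   7   4]
 [  2   3   2  82  65  10   3   2   5   3   2   2   4]
 [  2   2   3  70  98  20   2   3   2   2   2   2   3]
 [  2   2   2  45  88  22   2   2   2   2   2   3   4]
 [  2   3   2  30  60  10   2   2   2   3   3   3   4]
 [  2   2   2  10  46   9   3   2   2   2   1   3   3]
 [  2   2   3   2  25  10   2   2   2   1   1   1   0]
 [  2   2   2   2   2   2   1   0   0   0   0   0   0]
 
[... 756 characters left out ...]
11 10 10 10 11 10  9 11  9  9  9  9  9  8  8  7  7  7  6  6  5  3  2]
 [11 11 10 10 11 11 10 10 10 10 11 11 10 10 11 11 10 10 10  9  9  9  9  9  9  8  8  8  7  6  5  5  3  3]
 [10 11 10 11 11 11 10 10 10 11 11 10 11 10 10 11 10 10 10 10  9  8  9  8  9  8  7  7  7  6  6  5  4  3]
 [10 10 11 10 10 11 10 10 10 11 11 11 10 10 10 11 10 10 10 10 10  9  9  9  8  8  8  7  7  6  5  5  5  4]
 [11 11 10 10 11 10 10 10 11 11 10 10 10 10 10 10 11 10 10 10  9  9  9  9  8  9  7  8  7  6  6  5  5  3]
 [11 11 11 10 10 11 10 10 10 11 10 11 10 10 10 11 10 11 10 10  9  9  9  9  8  8  8  8  7  7  6  6  5  5]
 [11 10 10  9 10 11 11 10  9 11 10 11 11 10 10 10 11 10 11 10  9  9  8  9  9  8  8  8  7  6  6  5  5  3]]
```

View pics/m4.png

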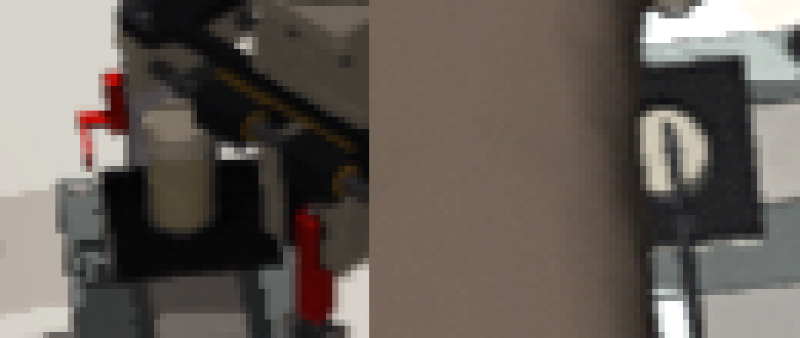

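The side crop shows the red pointer tip at about (254,202), still above the raised black stage. In the top view the arm hides it. I'll keep cranking.

carry_out:
  rows:
    - [-0.0005, -0.0108, -0.001, 0, 0, 0]
    - [0.0008, -0.0215, -0.001, 0, 0, 0]
    - [0.004, -0.0318, -0.001, 0, 0, 0]
    - [0.009, -0.0415, -0.001, 0, 0, 0]
    - [0.0155, -0.0501, -0.001, 0, 0, 0]
    - [0.0234, -0.0574, -0.001, 0, 0, 0]
    - [0.0325, -0.0633, -0.001, 0, 0, 0]
    - [0.0425, -0.0674, -0.001, 0, 0, 0]

```text
clock: 14.28
tool_pos: [0.6016, -0.1743, 0.1708]
orientation: [-180.0, 0.0, -135.8]
force: [5.7, 3.1, 4.5]
opening: 0.0186
gripper_force: 30.1
```

carry_out:
  rows:
    - [0.0105, -0.0024, 0, 0, 0, 0]
    - [0.0213, -0.0029, 0, 0, 0, 0]
    - [0.0321, -0.0016, 0, 0, 0, 0]
    - [0.0424, 0.0016, 0, 0, 0, 0]
    - [0.052, 0.0066, 0, 0, 0, 0]
    - [0.0606, 0.0131, 0, 0, 0, 0]
    - [0.0679, 0.021, 0, 0, 0, 0]
    - [0.0738, 0.0301, 0, 0, 0, 0]

```text
clock: 15.28
tool_pos: [0.5262, -0.2041, 0.1708]
orientation: [180.0, -0.0, -135.9]
force: [3.3, -1.9, 3.4]
opening: 0.0189
gripper_force: 30.0
```

```bash
python3 - <<'E'
from h import *
np.set_printoptions(linewidth=200,precision=4,suppress=True)
st()
tp=telemetry.get_obs()['tool_pos'][:2]; d=tp-W; print(np.hypot(*d),np.degrees(np.arctan2(d[1],d[0])))
crank(W+RC*np.array([np.cos(np.radians(-108)),np.sin(np.radians(-108))]),[-118-10*k for k in range(8)])
a=cv2.imread('pics/s0.png')[...,::-1].astype(int);b=cv2.imread('pics/t0.png')[...,::-1].astype(int)
f=lambda i:(i[...,0]-np.maximum(i[...,1],i[...,2]))
print('top rows 240-250, cols 236-270');print(f(b)[239:251,236:272])
print('side');print(f(a)[185:205,250:262])
g=a.mean(2).astype(int)
print('side stage gray rows 198-224 cols 250-290');print(g[198:226,252:290])
E
```

```text
{'clock': 15.275, 'tool_pos': [0.5262, -0.2041, 0.1708], 'orientation': [179.9865, -0.0231, -135.8725], 'force': [3.2953, -1.9147, 3.3971], 'opening': 0.0189, 'gripper_force': 30.0401, 'joint_pos': [-1.3271, 12.7137, -18.0073, 0.0082, -59.3048, -44.5496]}
0.060991871711015104 -108.9444621760103
call -118 .. -188
[0.0042, 0.01]
[0.0066, 0.0205]
[0.0071, 0.0313]
[0.0058, 0.042]
[0.0026, 0.0523]
[-0.0024, 0.062]
[-0.0089, 0.0706]
[-0.0168, 0.0779]
top rows 240-250, cols 236-270
[[  0  -2   0  -1   0  -1  -1   0  -1   0   1  -1  -2  -2  -1  -4  -1   1   3   3   1   2   3  -1   2   0   0   0  -1   1   0  -2   0  -1   1  -1]
 [ -4  -3  -6  -3  -4  -5  -4  -3  -3  -4  -2  -3   1   3   2   4   4   0   2   4   1   3   3   1  -2  -1   0   1   0   2  -1  -2   2  -1  -2   0]
 [ -5  -6  -6   4  11  13   9  11  16  22  31  42  50  62  65  65  52  11   1   1   2   1   2   2  -4  -1  -2  -1  -2  -1  -1  -2  -2   0   0  -1]
 [ -7   1  36  82  91  70  65  66  69  64  63  65  62  66  68  65  64  26   0  -2  -3  -2  -2   1   0   1   1  -1   0   0   0  -1   0  -2   3  -3]
 [ -7  -6  42  95  97  95  83  6
[... 1704 characters left out ...]
5   6]
 [  3   2  13 103  50   3   3  15  30  31  24   5]
 [  2   3   3  82  65  10   3   3   4   4   3   2]
 [  3   2   3  71  96  21   3   3   3   4   2   2]
 [  3   3   2  50  95  28   4   3   3   3   1   3]
 [  3   3   3  34 112  33   3   3   2   3   2   4]
 [  3   2   3  13 116  35   4   2   3   2   2   4]
 [  3   2   2   3  69  26   2   3   3   3   2   4]
 [  3   2   3   2   3   2   1   1  -1  -1   0   2]
 [ -1  -2   3   2  -1  -3  -4  -4  -4  -3  -1   3]]
side stage gray rows 198-224 cols 250-290
[[183 139 113 ... 184 184 183]
 [184 146 121 ... 184 183 183]
 [183 139 102 ... 184 183 182]
 ...
 [ 96 110 110 ...  84  98 109]
 [ 91 107 110 ...  82  97 104]
 [ 95 105 109 ...  84  97 103]]
```

carry_out:
  rows:
    - [0.0042, 0.01, 0, 0, 0, 0]
    - [0.0066, 0.0205, 0, 0, 0, 0]
    - [0.0071, 0.0313, 0, 0, 0, 0]
    - [0.0071, 0.0313, 0, 0, 0, 0]

```text
clock: 15.78
tool_pos: [0.4989, -0.1858, 0.1708]
orientation: [179.9, -0.0, -135.8]
force: [-0.2, 0.7, 3.4]
opening: 0.0189
gripper_force: 30.0
```

carry_out:
  rows:
    - [0, 0, 0, 0, 0, 0]
    - [0, 0, 0, 0, 0, 0]
    - [0, 0, 0, 0, 0, 0]
    - [0, 0, 0, 0, 0, 0]
    - [0, 0, 0, 0, 0, 0]
    - [0, 0, 0, 0, 0, 0]
    - [0, 0, 0, 0, 0, 0]
  grip: 1

```text
clock: 16.65
tool_pos: [0.5002, -0.1866, 0.1709]
orientation: [-180.0, -0.0, -135.9]
force: [0.5, 0.0, 0.0]
opening: 0.0833
gripper_force: 0.0
```

carry_out:
  rows:
    - [0, 0, -0.06, 0, 0, 0]
    - [0, 0, -0.1, 0, 0, 0]
    - [0, 0, -0.1, 0, 0, 0]

```text
clock: 17.02
tool_pos: [0.502, -0.187, 0.2747]
orientation: [-179.7, 0.2, -135.8]
force: [-0.2, 0.1, -0.1]
opening: 0.0875
gripper_force: 0.0
```

```bash
python3 - <<'E'
from h import *
np.set_printoptions(linewidth=200,precision=4,suppress=True)
st()
p,e=tri('side',(254.25,201.75),'top',(266.2,247.2));print('tip',p,e)
plan((.45,-.42,.30,-136))
E
```

```text
{'clock': 17.025, 'tool_pos': [0.502, -0.187, 0.2747], 'orientation': [-179.6965, 0.2376, -135.8458], 'force': [-0.2474, 0.0554, -0.1252], 'opening': 0.0875, 'gripper_force': 0.0, 'joint_pos': [0.5957, 5.4484, -12.7975, 0.0593, -71.3727, -46.4609]}
tip [0.4678 0.0728 0.0903] 0.0016791360276620254
[0.1995, -0.1311, -0.0254, -0.005, 0.004, 0.003]
```

```bash
python3 - <<'E'
from h import *
plan((.2,-.5,.30,-136))
E
```

```text
[0.4346, -0.0144, -0.027, -0.005, 0.004, 0.003]
```

carry_out:
  rows:
    - [0.434, -0.014, -0.027, 0, 0, 0]
    - [0.434, -0.014, -0.027, 0, 0, 0]
    - [0.434, -0.014, -0.027, 0, 0, 0]
    - [0.434, -0.014, -0.027, 0, 0, 0]
    - [0.434, -0.014, -0.027, 0, 0, 0]
    - [0.434, -0.014, -0.027, 0, 0, 0]
    - [0.434, -0.014, -0.027, 0, 0, 0]
    - [0.434, -0.014, -0.027, 0, 0, 0]

```text
clock: 18.02
tool_pos: [0.1954, -0.5008, 0.2968]
orientation: [179.9, -0.0, -136.2]
force: [0.0, 1.9, -0.1]
opening: 0.0879
gripper_force: 0.0
```

```bash
python3 - <<'E'
from h import *
np.set_printoptions(linewidth=220,precision=4,suppress=True,threshold=100000)
a=np.mean([snap('side').astype(float) for _ in range(8)],0);b=np.mean([snap('top').astype(float) for _ in range(8)],0)
np.save('s5.npy',a);np.save('t5.npy',b);st()
u=lambda x:x[...,::-1].clip(0,255).astype('uint8')
A=cv2.resize(u(a)[165:255,240:310],(490,630),interpolation=cv2.INTER_NEAREST)[:598]
B=cv2.resize(u(b)[205:265,230:290],(300,300),interpolation=cv2.INTER_NEAREST)
B=np.clip(B*1.6,0,255).astype('uint8')
C=np.zeros((598,795,3),'uint8');C[:,:490]=A;C[:300,493:793]=B;cv2.imwrite('pics/m5.png',C)
g=a.mean(2).astype(int)
print('side rows 194-222 cols 250-288');print(g[192:222,250:290])
E
```

```text
{'clock': 18.825, 'tool_pos': [0.1986, -0.4988, 0.298], 'orientation': [-179.9948, 0.0013, -135.8563], 'force': [-0.1207, -0.3944, -0.9596], 'opening': 0.0874, 'gripper_force': 0.0, 'joint_pos': [-47.3626, 5.1639, -10.0877, -0.0015, -74.7433, 1.5067]}
side rows 194-222 cols 250-288
[[201 201 197 195 193 193 190 115  36  39  43  64  71  72 144 188 200 204 205 204 202 194 181 119  53 126 187 201 200 200 200 200 200 201 201 200 201 200 200 200]
 [200 200 162 132 114 102  71  36  34  37  31  62  75  73  76 111 160 186 190 185 167 115  75  65  44 125 187 200 201 200 201 201 200 201 201 201 200 201 200 200]
 [200 201 143  84  72  74  75  49  32  30  27  61  71  69  77  81  84  84  83  82  79  75  69  62  42 125 187 200 201 201 200 200 200 201 200 201 200 200 200 200]
 [201 200 148  83  62  74  78  61  37  28  27  61  71  70  80  82  83  84  83  82  77  73  70  58  39 125 187 201 200 196 195 196 199 200 201 200 201 201 200 201]
 [200 201 177 124 137 186 201 155  85  73  48  61  71  69  82  82  79  81  80  79  75  69  81  61  36 119 175 188 188 157 141 144 185 201 200 200 200 201 201 200]
 [
[... 3373 characters left out ...]
41  31  31  78  95  96  96  96  96  98 115 179]
 [126  93 110  76  97  77  53  53  53  53  42  46  41  49  59  61  60  61  61  61  61  61  61  61  61  61  61  59  40  31  31  74  93  95  95  96  96  98 109 178]
 [143 105  81  57  61  57  53  53  53  52  52  42  34  44  57  60  60  60  61  61  61  61  61  61  60  60  61  60  45  33  31  31  79  95  96  96  97  97 102 169]
 [201 144 117  81 103  81  53  53  52  53  52  53  40  40  55  60  60  60  61  62  61  61  61  61  61  61  60  61  48  34  31  32  77  93  94  95  95  95  96 103]
 [200 139 113  81  99  78  53  53  53  53  53  53  40  37  53  60  61  61  61  61  61  61  62  62  61  61  60  61  52  37  31  31  78  93  94  94  94  94  95 123]]
```

View pics/m5.png

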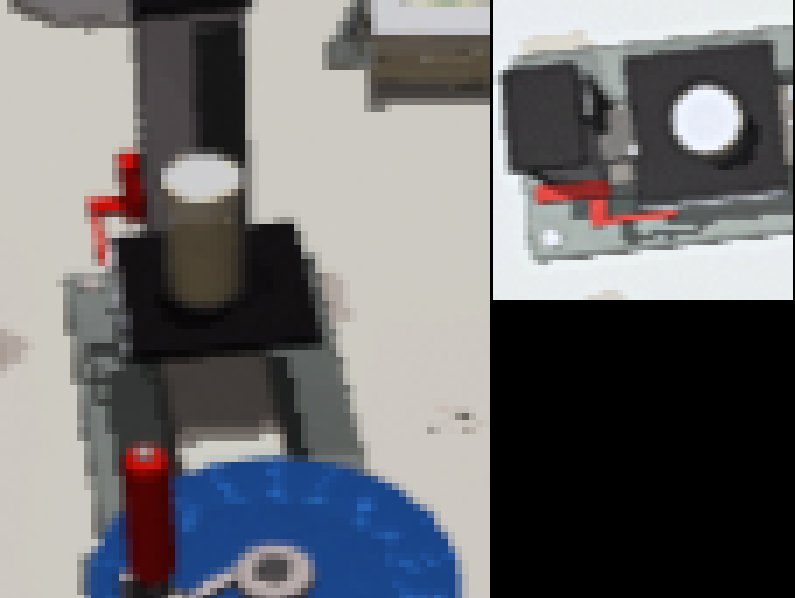

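The handle is upright, with its red sleeve at about (261,237). The jar is standing, and the pointer tip at (254,202) is next to the stage's back-left corner at (256,198). That is nearly level, so I'll measure it at sub-pixel precision.

```bash
python3 - <<'E'
from h import *
np.set_printoptions(linewidth=220,precision=3,suppress=True,threshold=100000)
b=np.load('t5.npy');g=b.mean(2)
print('cols 252-272, rows 212-252');print(g[212:252,252:272].astype(int))
print('right cols 280-292 rows 212-246 step');print(g[212:246:3,280:292].astype(int))
print(' red');print((b[...,0]-np.maximum(b[...,1],b[...,2])).astype(int)[244:251,252:270])
a=np.load('s5.npy');print('side red');print((a[...,0]-np.maximum(a[...,1],a[...,2])).astype(int)[192:205,250:258])
E
```

```text
cols 252-272, rows 212-252
[[150 151 150 150 149 149 149 150 150 150 149 149 135 116 104  93  98  98  96  93]
 [149 149 148 135 116 107  96  97  97  95  97  94  90  87  89  90  92  92  91  90]
 [ 91  92  96  99  92  90  91  93  94  94  93  93  92  93  94  94  93  92  83  63]
 [107 107 106 107 100  94  95  95  94  85  65  55  55  52  47  45  41  42  40  37]
 [108 109 108  98  70  46  43  41  42  41  36  36  36  33  33  34  34  33  35  35]
 [107 108 109  92  54  32  32  32  33  35  35  35  36  36  36  36  35  36  37  36]
 [108 108 110  93  53  34  35  36  34  37  36  35  38  37  36  37  36  36  36  36]
 [102 109 109  91  52  34  34  37  36  36  36  37  37  37  37  37  36  36  36  36]
 [102 110 109  98  67  38  34  36  37  37  37  36  36  36  36  37  35  32  30  28]
 [102 108 109  98  69  37  34  37  37  36  37  37  37  37  37  36  31  26  33  41]
 [ 95 102 109 109  85  39  35  37  37  38  37  37  36  37  33  28  30  48  81 109]
 [ 73  94 102 109  87  39  35  37  37  37  37  36  36  35  30  37  68 124 155 156]
 [ 46  78  93  94  75  36  35  37  37  37  36  36  36  31  37  85 133 154 155
[... 3193 characters left out ...]
  -4  -3]
 [ 82  67  73  83  95  94  91  89  87  79  69  58  43  38  13  -4  -4  -2]
 [ 85  76  56  38  30  19   3  -4  -6  -6  -7  -7  -7  -6  -6  -5  -3  -3]
 [ -5  -8  -8  -7  -6  -7  -8  -9  -9  -9  -8  -8  -7  -6  -6  -5  -5  -5]]
side red
[[  2   2   8  11  13  14   8  31]
 [  2   2  59 106 136 153 129  92]
 [  2   2  54 157 185 180 179 122]
 [  3   2  14  90  75  36  32  49]
 [  2   2  13 110  53   3   2  15]
 [  2   2   3  87  68  10   2   2]
 [  3   3   2  74 102  23   2   2]
 [  2   2   3  53 100  44   0   0]
 [  3   2   2  37 121  39  -2   0]
 [  2   2   2  13 124  33   0   0]
 [  2   2   3   2  73  25   0   0]
 [  2   2   2   2   2   1   0   0]
 [ -2  -1   3   2  -1  -2   2   3]]
```

```bash
python3 - <<'E'
from h import *
np.set_printoptions(precision=4,suppress=True)
for h in(.085,.09,.095):
    for nm,tt,meas in(('tip',(266.19,247.2),(254.25,201.75)),('bar',(252.2,246.),(255.5,194.7))):
        e=onz('top',(255.6+.091*(tt[1]-217),tt[1]),h); t=onz('top',tt,h)
        ps=proj('side',t); pe=proj('side',e); pe1=proj('side',t+[0,0,.001])
        # stage back-edge row at the column of the tip
        row=lambda c:198.22-.092*(c-257.5); rowe=pe[1]-.092*(ps[0]-pe[0])
        pred=ps[1]-rowe; m=meas[1]-row(meas[0])
        print(h,nm,'dist',np.linalg.norm(e-t),'pred',pred,'meas',m,'dz(tip-stage) mm',(m-pred)/(pe1[1]-ps[1]), ps,pe)
# abs heights
print(tri('side',(254.25,201.75),'top',(266.19,247.2)))
print('BL',tri('side',(256.5,198.31),'top',(258.1,244.6)))
print('bar',tri('side',(255.5,194.7),'top',(252.2,246.)))
E
```

```text
0.085 tip dist 0.0229445309703622 pred 4.158977344514625 meas 3.2309999999999945 dz(tip-stage) mm 3.883058813568614 [253.9164 203.0041] [254.0116 198.8364]
0.085 bar dist 0.017695949671664282 pred -3.1410968010081035 meas -3.7040000000000077 dz(tip-stage) mm 2.3754576458535146 [255.1197 195.5988] [255.0568 198.7457]
0.09 tip dist 0.02284757057225844 pred 4.137258036048252 meas 3.2309999999999945 dz(tip-stage) mm 3.7765435359169954 [253.7546 201.8705] [253.8514 197.7243]
0.09 bar dist 0.017621169048464592 pred -3.124835089392576 meas -3.7040000000000077 dz(tip-stage) mm 2.43410557817308 [254.9588 194.5034] [254.8946 197.6341]
0.095 tip dist 0.02275061017415468 pred 4.11549968423347 meas 3.2309999999999945 dz(tip-stage) mm 3.670639704572189 [253.592  200.7319] [253.6905 196.6073]
0.095 bar dist 0.017546388425264892 pred -3.1085429531424325 meas -3.7040000000000077 dz(tip-stage) mm 2.492335568696934 [254.7971 193.4029] [254.7316 196.5175]
(array([0.4678, 0.0728, 0.0903]), np.float64(0.0016762737199139705))
BL (array([0.4747, 0.0969, 0.0863]), np.float64(0.0008985014679573989))
bar (array([0.4705, 0.1139, 0.0888]), np.float64(0.0017114854709435598))
```

```bash
python3 - <<'E'
from h import *
plan((.499,-.186,.28,-135.8))
E
```

```text
[-0.4334, 0.0152, 0.018, -0.0, 0.0, -0.001]
```

carry_out:
  rows:
    - [-0.433, 0.015, 0.018, 0, 0, 0]
    - [-0.433, 0.015, 0.018, 0, 0, 0]
    - [-0.433, 0.015, 0.018, 0, 0, 0]
    - [-0.433, 0.015, 0.018, 0, 0, 0]
    - [-0.433, 0.015, 0.018, 0, 0, 0]
    - [-0.433, 0.015, 0.018, 0, 0, 0]
    - [-0.433, 0.015, 0.018, 0, 0, 0]
    - [-0.433, 0.015, 0.018, 0, 0, 0]

```text
clock: 19.82
tool_pos: [0.5009, -0.184, 0.2791]
orientation: [180.0, -0.0, -135.6]
force: [-0.6, 0.4, -0.4]
opening: 0.0876
gripper_force: 0.0
```

```bash
python3 - <<'E'
from h import *
st();plan((.499,-.186,.24,-135.8),(.499,-.186,.172,-135.8))
E
```

```text
{'clock': 19.825, 'tool_pos': [0.5009, -0.184, 0.2791], 'orientation': [179.9555, -0.0324, -135.6421], 'force': [-0.6007, 0.3783, -0.3659], 'opening': 0.0876, 'gripper_force': 0.0, 'joint_pos': [0.8888, 5.3945, -12.2509, -0.0105, -72.4087, -46.5277]}
[0.0027, -0.0001, 0.0391, 0.001, -0.001, 0.003]
[0.0027, -0.0002, 0.1071, 0.001, -0.001, 0.003]
```

carry_out:
  rows:
    - [0, 0, 0.03, 0, 0, 0]
    - [0, 0, 0.07, 0, 0, 0]
    - [0, 0, 0.1, 0, 0, 0]
    - [0, 0, 0.107, 0, 0, 0]
    - [0, 0, 0.107, 0, 0, 0]

```text
clock: 20.45
tool_pos: [0.4989, -0.1871, 0.1735]
orientation: [-180.0, -0.0, -135.9]
force: [0.0, 0.1, 0.2]
opening: 0.0877
gripper_force: 0.0
```

carry_out:
  rows:
    - [0, 0, 0, 0, 0, 0]
    - [0, 0, 0, 0, 0, 0]
    - [0, 0, 0, 0, 0, 0]
    - [0, 0, 0, 0, 0, 0]
    - [0, 0, 0, 0, 0, 0]
    - [0, 0, 0, 0, 0, 0]
    - [0, 0, 0, 0, 0, 0]
    - [0, 0, 0, 0, 0, 0]
  grip: -1

```text
clock: 21.45
tool_pos: [0.4988, -0.1866, 0.1729]
orientation: [180.0, -0.0, -135.9]
force: [-0.4, 0.8, 1.0]
opening: 0.0187
gripper_force: 30.0
```

carry_out:
  rows:
    - [0, 0, 0, 0, 0, 0]
    - [0, 0, 0, 0, 0, 0]
    - [0, 0, 0, 0, 0, 0]

```text
clock: 21.82
tool_pos: [0.4988, -0.1866, 0.1729]
orientation: [180.0, -0.0, -135.9]
force: [-0.3, 0.5, 0.2]
opening: 0.0189
gripper_force: 30.0
```

```bash
python3 - <<'E'
from h import *
st()
tp=telemetry.get_obs()['tool_pos'][:2]; d=tp-W; a=np.degrees(np.arctan2(d[1],d[0]));print(np.hypot(*d),a)
crank(tp,[-147,-156,-165,-174,-180])
E
```

```text
{'clock': 21.825, 'tool_pos': [0.4988, -0.1866, 0.1729], 'orientation': [179.9977, -0.0042, -135.8675], 'force': [-0.2841, 0.5331, 0.1564], 'opening': 0.0189, 'gripper_force': 30.0, 'joint_pos': [0.5994, 9.6393, -21.6749, 0.0014, -58.6904, -46.4676]}
0.0620349699992626 -139.60628751700972
call -147 .. -180
[-0.0011, 0.0079]
[-0.0037, 0.0173]
[-0.0078, 0.0261]
[-0.0132, 0.0342]
[-0.0174, 0.0391]
```

carry_out:
  rows:
    - [-0.0011, 0.0079, 0.001, 0, 0, 0]
    - [-0.0037, 0.0173, 0.001, 0, 0, 0]
    - [-0.0078, 0.0261, 0.001, 0, 0, 0]
    - [-0.0145, 0.0358, 0.001, 0, 0, 0]
    - [-0.0145, 0.0358, 0.001, 0, 0, 0]

```text
clock: 22.45
tool_pos: [0.4846, -0.1497, 0.1727]
orientation: [-179.9, 0.1, -135.8]
force: [0.9, -1.1, 7.9]
opening: 0.0185
gripper_force: 30.0
```

carry_out:
  rows:
    - [0, 0, 0, 0, 0, 0]
    - [0, 0, 0, 0, 0, 0]
    - [0, 0, 0, 0, 0, 0]
    - [0, 0, 0, 0, 0, 0]
    - [0, 0, 0, 0, 0, 0]
    - [0, 0, 0, 0, 0, 0]
    - [0, 0, 0, 0, 0, 0]
    - [0, 0, 0, 0, 0, 0]
  grip: 1

```text
clock: 23.45
tool_pos: [0.4842, -0.1508, 0.1719]
orientation: [180.0, -0.0, -135.9]
force: [0.5, -0.0, -0.1]
opening: 0.0869
gripper_force: 0.0
```

carry_out:
  rows:
    - [0, 0, -0.05, 0, 0, 0]
    - [0, 0, -0.11, 0, 0, 0]
    - [0, 0, -0.11, 0, 0, 0]

```text
clock: 23.82
tool_pos: [0.4867, -0.1512, 0.2871]
orientation: [-179.6, 0.3, -135.8]
force: [0.2, -1.1, -0.6]
opening: 0.0874
gripper_force: 0.0
```

```bash
python3 - <<'E'
from h import *
st();plan((.2,-.5,.30,-136))
E
```

```text
{'clock': 23.825, 'tool_pos': [0.4867, -0.1512, 0.2871], 'orientation': [-179.6107, 0.3345, -135.8388], 'force': [0.2053, -1.1399, -0.6303], 'opening': 0.0874, 'gripper_force': 0.0, 'joint_pos': [4.9214, 2.384, -14.5553, 0.0942, -72.5554, -50.7893]}
[0.4486, -0.0506, -0.0152, -0.007, 0.006, 0.003]
```

carry_out:
  rows:
    - [0.448, -0.051, -0.015, 0, 0, 0]
    - [0.448, -0.051, -0.015, 0, 0, 0]
    - [0.448, -0.051, -0.015, 0, 0, 0]
    - [0.448, -0.051, -0.015, 0, 0, 0]
    - [0.448, -0.051, -0.015, 0, 0, 0]
    - [0.448, -0.051, -0.015, 0, 0, 0]
    - [0.448, -0.051, -0.015, 0, 0, 0]
    - [0.448, -0.051, -0.015, 0, 0, 0]

```text
clock: 24.82
tool_pos: [0.1956, -0.5012, 0.2959]
orientation: [179.9, -0.0, -136.1]
force: [0.0, 0.1, -0.9]
opening: 0.0876
gripper_force: 0.0
```

```bash
python3 - <<'E'
from h import *
np.set_printoptions(linewidth=220,precision=3,suppress=True,threshold=100000)
a=np.mean([snap('side').astype(float) for _ in range(8)],0);b=np.mean([snap('top').astype(float) for _ in range(8)],0)
np.save('s6.npy',a);np.save('t6.npy',b);st()
g=a.mean(2).astype(int)
print('side gray rows 192-216 cols 250-290');print(g[192:216,250:288])
print('red');print((a[...,0]-np.maximum(a[...,1],a[...,2])).astype(int)[192:205,250:260])
print('top');print(b.mean(2).astype(int)[212:250,252:270])
u=lambda x:x[...,::-1].clip(0,255).astype('uint8')
A=cv2.resize(u(a)[170:255,240:310],None,fx=7,fy=7,interpolation=cv2.INTER_CUBIC)
cv2.imwrite('pics/m6.png',A)
E
```

```text
{'clock': 25.625, 'tool_pos': [0.1984, -0.4993, 0.297], 'orientation': [-179.9932, 0.0008, -135.8515], 'force': [0.3381, -0.0457, -0.3925], 'opening': 0.0876, 'gripper_force': 0.0, 'joint_pos': [-47.4166, 5.2248, -10.1439, -0.001, -74.6246, 1.5654]}
side gray rows 192-216 cols 250-290
[[200 200 197 195 193 193 190 115  36  39  42  64  70  71  88 146 183 193 195 193 183 149  95  67  48 126 187 200 200 200 200 200 201 200 200 201 201 200]
 [200 200 161 132 114 103  70  36  34  37  31  61  70  70  72  76  81  87  86  83  78  75  70  64  43 125 187 200 200 200 200 201 200 200 201 200 200 200]
 [200 201 143  84  73  74  74  48  32  30  26  61  72  69  76  81  82  85  83  81  77  74  71  59  40 125 187 200 200 200 201 200 200 200 200 200 201 201]
 [201 201 147  83  62  73  79  61  36  26  28  61  71  69  85  86  81  81  81  79  76  81  84  58  35 118 178 190 189 189 188 188 196 200 200 200 200 200]
 [201 201 177 124 136 186 200 155  85  73  47  59  68  67  85  74  66  69  71  70  66  61  59  45  32  46  85  72  55  35  19  18 158 197 201 200 200 200]
 [201 200 200 146 141 184 191 188 157 1
[... 5625 characters left out ...]
 38  38  37  37  37  38]
 [ 42  65  83  77  70  56  41  38  38  38  38  38  39  38  39  38  39  38]
 [ 42  45  52  53  54  50  42  38  38  38  39  38  38  38  38  38  36  37]
 [ 45  47  53  58  52  51  49  38  37  38  37  37  37  36  36  35  35  35]
 [ 40  38  45  45  45  46  41  35  36  35  34  34  34  36  40  43  44  48]
 [ 68  50  58  58  60  59  47  39  50  51  47  47  45  55  77  89  88 105]
 [ 66  50  59  59  58  58  49  66 103 109 102 109 110  99  85  73  61  63]
 [ 65  51  60  62  63  57  51  49  58  65  69  75  80  81  70  55  56  57]
 [ 65  59  71  77  80  81  82  83  83  84  83  84  71  48  50  55  56  57]
 [ 82  83  86  73  47  48  73 102 113 113 112 111  93  61  58  63  64  64]]
```

View pics/m6.png

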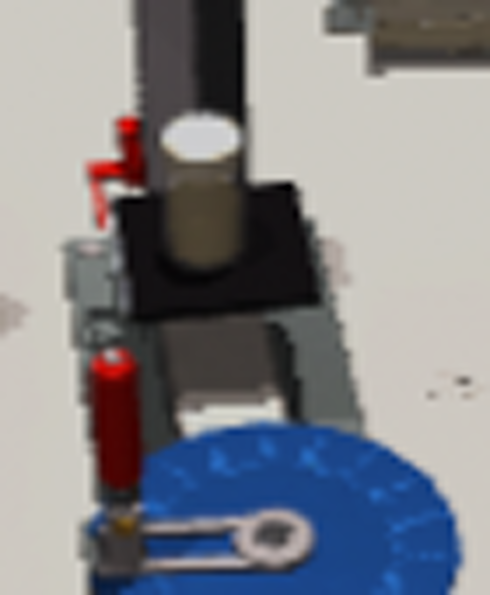

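The handle is upright at about (256,229), the jar is standing, and the stage's back edge at about (257.5,197.5) sits beside the pointer tip at (254,202). Now a numeric check of the level.

```bash
python3 - <<'E'
from h import *
from scipy.optimize import brentq
b=np.load('t6.npy').mean(2)
# back edge (image left) and front edge (image right) columns by coverage, black=36
def cov(r,c0,c1,bgc,left=True):
    seg=b[r,c0:c1]; f=np.clip((seg-36)/(b[r,bgc]-36),0,1); return c0-.5+f.sum() if left else c1-.5-f.sum()
L=[(r,cov(r,255,259,254)) for r in list(range(217,222))+[227,228,229,230,231,238,239,240]]
Rr=[(r,cov(r,284,289,289,False)) for r in (215,216,217,218,219)]
pl=np.polyfit(*np.array(L).T,1);print('left',pl,np.polyval(pl,247.2)); print(Rr)
h=.0905
e=onz('top',(np.polyval(pl,217),217),h);f=onz('top',(np.mean([c for _,c in Rr]),217),h);d=f-e;print('chord',np.linalg.norm(d),'perp ~',np.linalg.norm(d)*np.cos(np.arctan(pl[0])))
row=lambda c:197.48-.0884*(c-257.5)
for nm,tt,meas in(('tip',(266.14,247.2),(254.25,201.85)),('bar',(252.2,246.),(255.5,194.72))):
    e=onz('top',(np.polyval(pl,tt[1]),tt[1]),h);t=onz('top',tt,h);ps=proj('side',t);pe=proj('side',e)
    pred=ps[1]-(pe[1]-.0884*(ps[0]-pe[0]));m=meas[1]-row(meas[0]);print(nm,pred,m,'dz',(m-pred)/(proj('side',t+[0,0,.001])[1]-ps[1]))
# pointer length check: tip-bar separation in both views
t=onz('top',(266.14,247.2),h);q=onz('top',(252.2,246.),h);print('tip-bar row diff at equal height',proj('side',t)[1]-proj('side',q)[1],'meas',201.85-194.72)
E
```

```text
left [1.01167513e-01 2.33628916e+02] 258.637525582918
[(215, np.float64(285.7203600248293)), (216, np.float64(285.8525760397269)), (217, np.float64(285.84411226357537)), (218, np.float64(285.8991379310345)), (219, np.float64(286.418))]
chord 0.08931181532152734 perp ~ 0.08885824680620498
tip 3.9578229724174605 4.082700000000017 dz -0.5201858521078865
bar -3.2680504188769532 -2.9367999999999768 dz -1.3916041270143795
tip-bar row diff at equal height 7.336610906544024 meas 7.1299999999999955
```

```bash
python3 -c "
from h import *
st(); print(workorder.close_job())"
```

```text
{'clock': 25.625, 'tool_pos': [0.1984, -0.4993, 0.297], 'orientation': [-179.9932, 0.0008, -135.8515], 'force': [0.3381, -0.0457, -0.3925], 'opening': 0.0876, 'gripper_force': 0.0, 'joint_pos': [-47.4166, 5.2248, -10.1439, -0.001, -74.6246, 1.5654]}
the job is handed in; nothing more can be done
None
```

I handed the job in at 25.6 s: the crank handle is upright and latched and the jar is standing on the stage. By my camera measurement the stage top is level with the red marker to about 1 mm. The hand-in gave no verdict.

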